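# Clamp the printer roller in its cradle with the draw latch

## Task

Of the three look-alike printer rollers, lay the 150 mm one (the middle length, the one that fits) flat in the cradle's lane between the two cheeks, and leave the other two rollers lying where they are. Then lift the draw latch's strap by its tab, hook its end bar over the keeper, and press the lever over and fully down past centre so that the latch draws the carriage in and stays locked. Do not push the gear or the tape ring about.

Things in the scene. Friction and masses are not known exactly. Their poses are not given: they have to be found in the camera images.
- cradle: grey roller cradle fixed to the bench: base plate 190 (x) x 300 (y) x 12 mm high, z up; origin: centre of its underside. Roller lane along y at x = +50 mm, draw-latch lane along y at x = -50 mm. Fixed aluminium cheek across the roller lane, 54 mm high, inner face at y = -80; opposite it a sliding carriage carries the other cheek.
- roller_seat (a point): on the base plate's upper face, middle of the roller lane: cradle (50, 0, 12) mm. The right roller centred here along y clears both cheeks. Two guide wings at each cheek, 48 mm apart, up to 40 mm above the bench, keep its ends (36 mm wide) in the lane; wings from the cheeks to y = -56 and y = +66. The lane's middle is clear.
- carriage (a joint): slide of the carriage, m: 0 = out (cheek face at cradle y = +95, 175 mm between cheeks), grows as it is drawn to -y; about 0.022 when latched. A spring pushes it out, 2 N at 0, 12 N when drawn. Its flat tongue, top 24 mm above the bench, lies under strap and keeper.
- keeper (a point): steel keeper hook, 22 mm wide, upright on the carriage's tongue: cradle (-50, 73.5, 24) mm when out; axes as the cradle's. The point is on the post's +y face at tongue level. Post 6 mm thick (to -y), 17 mm high; its top lip reaches 7 mm to +y, underside 12 mm above the tongue. The strap's bar belongs on the +y side, below the lip.
- lever_pivot (a point): lever axis, along the cradle's x, at cradle (-50, -45, 32) mm. Lever: steel, 20 mm wide, 6 mm thick, reaches 86 mm (rounded end 12 mm thick) from this axis.
- lever (a joint): latch lever, rad. Handle's angle up from cradle +y = 0.873 + value: grows from leaning to the keeper (0), over the top, down to -y; 2.27 (stop) = closed, handle level. Dead centre is near 2.05. Starts half raised (1.45 to 1.72). Light friction keeps it where left; it follows when the strap is pulled towards the keeper.
- lever_end (a point): point on the lever handle's centre line, 72 mm from the pivot.
- strap_bar (a point): middle of the strap's end bar: steel, 8 mm diameter, 44 mm wide, along cradle x. The strap, a steel frame 49 mm wide, hangs loose from a pin on the lever, 36 mm from the pivot at angle 1.047 + lever value; pin to bar 135 mm. Beside the bar a window 24 x 39 mm for the keeper. At the start the bar lies on the tongue, on the -y side of the keeper.
- strap_tab (a point): black thumb tab standing on the strap, 14 (x) x 22 (y) x 28 mm high; the point is inside it, 16 mm above the strap's plane, 12 mm below its top, 37 mm from the bar towards the lever. To be pinched across its 14 mm.
- roller_110: printer roller lying on the bench: black rubber cylinder 26 mm in diameter with a grey square end block (36 x 36 mm, 14 mm along the axis) at each end, so that it does not roll; 110 mm long over the blocks, about 154 g. Origin: centre of its underside (axis 18 mm higher); x along the roller, z up.
- roller_150: printer roller lying on the bench: black rubber cylinder 26 mm in diameter with a grey square end block (36 x 36 mm, 14 mm along the axis) at each end, so that it does not roll; 150 mm long over the blocks, about 210 g. Origin: centre of its underside (axis 18 mm higher); x along the roller, z up. This is the one that fits the cradle.
- roller_195: printer roller lying on the bench: black rubber cylinder 26 mm in diameter with a grey square end block (36 x 36 mm, 14 mm along the axis) at each end, so that it does not roll; 195 mm long over the blocks, about 273 g. Origin: centre of its underside (axis 18 mm higher); x along the roller, z up.
- gear: white plastic gear, 68 mm, bystander; leave alone. Origin: centre of its underside.
- tape: grey ring (tape core), 90 mm across, bystander; leave alone. Origin: centre of its underside.
Not all that is in view belongs to the job. What is shaped like the roller_150 but turquoise or white is not meant.

How it is judged:
On the way, in this order (a step that is already met when the one before it is completed fails the run):
1. the 150 mm roller lies flat in the cradle's lane between the cheeks (x of roller_150 in the frame of roller_seat between -0.01 and 0.01 m and y of roller_150 in the frame of roller_seat between -0.009 and 0.024 m and z of roller_150 in the frame of roller_seat between -0.004 and 0.004 m and angle between the x axis of roller_150 and the y axis of cradle, either way round below 0.12 rad and angle between roller_150's own z axis and vertical below 0.1 rad and linear speed of roller_150 below 0.03 m/s), for 0.2 s.
2. the strap's end bar is behind the keeper, below its lip (y of strap_bar in the frame of keeper between 0.0005 and 0.034 m and z of strap_bar in the frame of keeper between -0.002 and 0.0105 m and x of strap_bar in the frame of keeper between -0.01 and 0.01 m), for 0.2 s.
3. the lever is fully down past centre and the carriage is drawn in (all of step 2 and value of joint lever above 2.15 rad and value of joint carriage above 0.017 m), for 0.2 s.
At the end, for the whole second after the job is handed in: The 150 mm roller rests on the base plate in the roller lane (within 10 mm sideways, between the cheeks, within 0.12 rad of the lane), the strap's bar is hooked behind the keeper below its lip, the lever is within 0.12 rad of its closed stop and the carriage is drawn in at least 17 mm, all at rest (all of step 3 and x of roller_150 in the frame of roller_seat between -0.01 and 0.01 m and y of roller_150 in the frame of roller_seat between -0.009 and 0.024 m and z of roller_150 in the frame of roller_seat between -0.004 and 0.004 m and angle between the x axis of roller_150 and the y axis of cradle, either way round below 0.12 rad and angle between roller_150's own z axis and vertical below 0.1 rad and linear speed of roller_150 below 0.02 m/s); the robot touches nothing.
It fails at once if one of the other rollers is moved more than 40 mm (distance of any of roller_110, roller_195 from where it was at the start of the episode above 0.04 m).
It fails at once if the gear or the tape ring is moved more than 50 mm (distance of any of gear, tape from where it was at the start of the episode above 0.05 m).
It also fails if it takes over 56 s, if anything falls off the work surface, if the arm or the gripper's body presses on something with over 40 N, if the wrist force passes 120 N, or if a joint passes its speed limit or range.

## Robot

A 7-joint arm with a two-finger parallel gripper is mounted at the origin on the work surface. World frame = base frame: x ahead of the robot, y to its left, z up, the work surface at z = 0. Lengths are in m, angles in rad, forces in N, time in s.
With the tool pointing down it reaches from about 0.4 to 0.85 m from the base axis. Payload 4.5 kg.
Tool frame: the origin (TCP) lies midway between the tips of the shut fingers; the grasp point (between the pads) lies 19 mm behind it; z points along the fingers, y is the line along which they close (so a half turn about z gives the same grasp; the last joint's range is limited). The gripper opens to 85 mm and grips with 20 to 120 N. Pads are 22 mm wide; open, the fingers measure 114 mm over their backs; the gripper's body (76 mm by 85 mm) begins 54 mm behind the grasp point. The pads swing forward as they close: fully open they stand 13 mm farther back than shut.
Start: joints at [-1.137, 0.689, -0.195, 1.565, 0.157, 0.902, -0.215], TCP at [0.243, 0.576, 0.231] pointing down, gripper open.
Joint ranges: [-3.01, 3.01], [-0.46, 2.08], [-1.47, 1.51], [0.13, 2.56], [-1, 4.14], [0.04, 2.09], [-2.66, 2.66]. Speed limits (rad/s): [2.57, 2.57, 3.14, 3.14, 3.14, 3.14, 3.14].

## Interface

Orientations are given as a unit quaternion [w, x, y, z].
In Python, from station import arm, optics gives the robot as it stands.
- The arm moves only by the tool jog_arm, never from a script. Its argument "deltas" is one flat list of numbers, 6 for each row, row after row: the shift along the tool's x, y, z in mm, then the turn, a rotation vector about the tool's x, y, z in degrees. In form: [tx, ty, tz, rx, ry, rz, tx, ty, tz, rx, ry, rz, ...]. A call has exactly 5 rows; each row is the pose to reach, as a shift and turn from the pose commanded when the call began, along the tool's axes at that moment; what a row does not reach only later rows make up. A row lasts 1/10 s, in which the tool goes at most 50 mm and 8.59 degrees, less where a joint would pass 70% of its speed; a pose out of reach is approached as far as the arm can. A call with a gripper value outside its range is refused whole. "hand" is the finger opening in mm, from 0 to 85.4, set as the call begins (left out, the last holds). The fingers move at their own pace and stop on an object; the grip force is fixed at half the most. Time passes only in rows, so rows that repeat a pose let the fingers close, or fill a call up. It gives the time, the measured TCP pose, the force, the opening and the grip force at its end, in the units of the state.
- arm.get_state(): the state, without advancing time (a new reading comes with each control period).
- optics.capture(name): name is "scene" or "top"; returns the picture (480x640x3 uint8, blue, green, red); there is no depth.
- optics.camera_params(name): a dict with "mtx" (3x3 intrinsics, pixels), "position" and "attitude" of the camera in the world. Camera axes: x right, y up, looking along -z (the intrinsics and any distortion apply to the point x, -y, -z); pixel columns grow to the right and rows downward; lengths in m; the calibration is good to about 2 mm. A picture is of the moment at which its call begins. camera_params takes no time and is no camera call.
- arm.hand_in(): hands the job in; it is judged then, once.
The state is a dict: "time": time; "joint_pos": joint angles; "joint_velocities": joint speeds; "tau": joint torques, N m; "position": TCP position; "tcp_rot": TCP orientation; "wrist_force": force on the tool from outside, world axes, zero at the start; "ft_torque": the same for the moment, N m; "finger_gap": finger opening in m; "grip_force": force on a finger pad.
Only numpy, scipy, OpenCV 4.12 (cv2) and the standard library are available. Lean on these libraries where they do the work, as an engineer would, in place of code of your own. Each camera call takes 0.05 s, during which the arm holds its last target. There are 200 camera calls.

## Working session

There is one attempt and no reset: what is moved stays moved. The work goes in short steps, Python scripts to look and compute and a tool call to move; the robot and the scene stay as the last step left them, time stands still between calls to the robot, and variables do not carry over. Pictures are saved under pics/ and viewed, at most 10 in all, crops included, and the job is handed in when it is done.

Besides the shell and the picture viewer there is one more tool, called after ">>>" by a JSON object that holds its "method" and its "body", one argument or row to a line. jog_arm: Moves the arm, as the interface text tells. Its arguments: {"type":"object","properties":{"deltas":{"type":"array"},"hand":{"type":"number"}},"required":["deltas"]}

```bash
mkdir -p pics
cat > h.py <<'E'
import numpy as np,cv2
from scipy.spatial.transform import Rotation as R
from station import arm,optics
def rot(q): return R.from_quat([q[1],q[2],q[3],q[0]])
def cam(n):
    p=optics.camera_params(n); return np.array(p['mtx']),np.array(p['position']),rot(p['attitude']).as_matrix(),p
def proj(n,X):
    K,t,A,_=cam(n); c=(np.atleast_2d(X)-t)@A; c=c*[1,-1,-1]; u=c@K.T; return u[:,:2]/u[:,2:]
def back(n,uv,z):
    K,t,A,_=cam(n); uv=np.atleast_2d(np.array(uv,float)); d=np.c_[uv,np.ones(len(uv))]@np.linalg.inv(K).T*[1,-1,-1]@A.T
    return t+d*((z-t[2])/d[:,2])[:,None]
def snap(n,f,crop=None,size=None):
    i=optics.capture(n)
    if crop: i=i[crop[1]:crop[3],crop[0]:crop[2]]
    if size: i=cv2.resize(i,size,interpolation=cv2.INTER_CUBIC)
    cv2.imwrite('pics/'+f,i)
E
python3 - <<'E'
from h import *
for n in('scene','top'):
    print(cam(n)); snap(n,n+'0.png')
s=arm.get_state();print(s)
E
```

```text
(array([[446.24064821,   0.        , 302.87334662],
       [  0.        , 446.24064821, 226.42821831],
       [  0.        ,   0.        ,   1.        ]]), array([0.88404575, 0.51499991, 0.77395467]), array([[-0.83519953, -0.42854977,  0.34465467],
       [ 0.54982054, -0.63724378,  0.54001643],
       [-0.01179487,  0.64051968,  0.76785117]]), {'mtx': array([[446.24064821,   0.        , 302.87334662],
       [  0.        , 446.24064821, 226.42821831],
       [  0.        ,   0.        ,   1.        ]]), 'position': array([0.88404575, 0.51499991, 0.77395467]), 'attitude': array([0.27175718, 0.09245686, 0.3279118 , 0.9000409 ])})
(array([[521.98117564,   0.        , 314.44678727],
       [  0.        , 521.98117564, 231.94723022],
       [  0.        ,   0.        ,   1.        ]]), array([0.38060429, 0.0400879 , 1.16315788]), array([[-0.0108598 ,  0.98361497, -0.17995461],
       [-0.99942511, -0.00489664,  0.03354816],
       [ 0.0321173 ,  0.18021548,  0.98310267]]), {'mtx': array([[521.98117564,   0.        , 314.44678727],
       [  0.        , 521.98117564, 231.94723022],
      
[... 231 characters left out ...]
9149 , -0.19450774,  1.56624887,  0.15731594,
        0.90251712, -0.2150937 ]), 'joint_velocities': array([-1.25351168e-03, -1.72959060e-03,  7.60422216e-05, -3.50850208e-03,
        1.45332800e-03,  1.31535011e-03,  1.58674836e-03]), 'tau': array([-2.64110342e-03, -5.40610099e+01, -1.27108667e+00, -1.58986759e+01,
        9.43015184e-03,  4.38449410e-03,  3.83816285e-07]), 'position': array([0.24309842, 0.57514079, 0.23055236]), 'tcp_rot': array([-9.65686553e-05,  1.98534602e-01,  9.80093512e-01, -8.42631018e-04]), 'wrist_force': array([-1.0028745 ,  0.024566  , -0.19968043]), 'ft_torque': array([ 0.00523347,  0.00408373, -0.0581521 ]), 'grip_force': 0.0, 'finger_gap': 0.08554958045450502}
```

View pics/scene0.png

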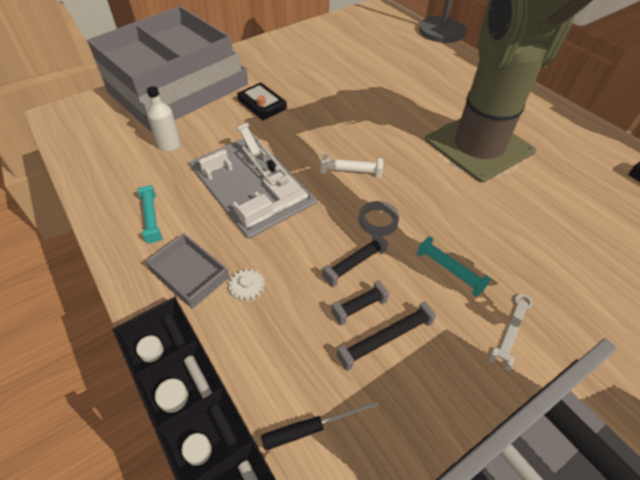

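View pics/top0.png

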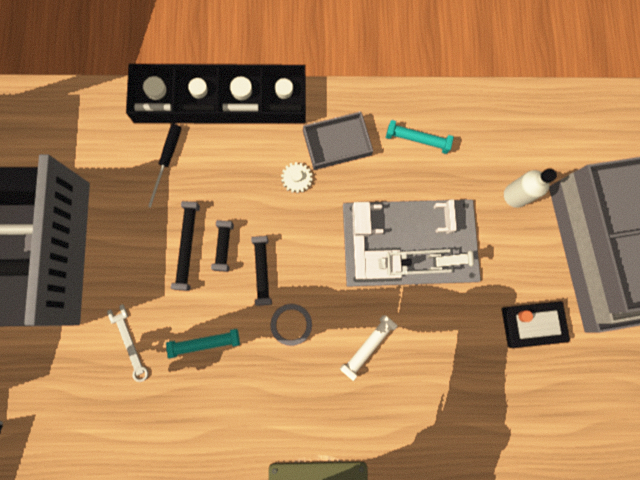

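The scene shows the cradle at about (253,185). The top view shows it at (412,242) with the carriage on its left (+y), and the 150 mm roller at (262,270) beside the tape ring at (291,324).

Run:
```python
from h import *
i=cv2.imread('pics/top0.png');a=cv2.resize(i[190:295,335:495],(800,525),interpolation=cv2.INTER_CUBIC)
cv2.imwrite('pics/c1.png',a)
b=cv2.resize(i[225:345,170:330],(800,600),interpolation=cv2.INTER_CUBIC);cv2.imwrite('pics/c2.png',b)
```

```text
(no output)
```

View pics/c1.png

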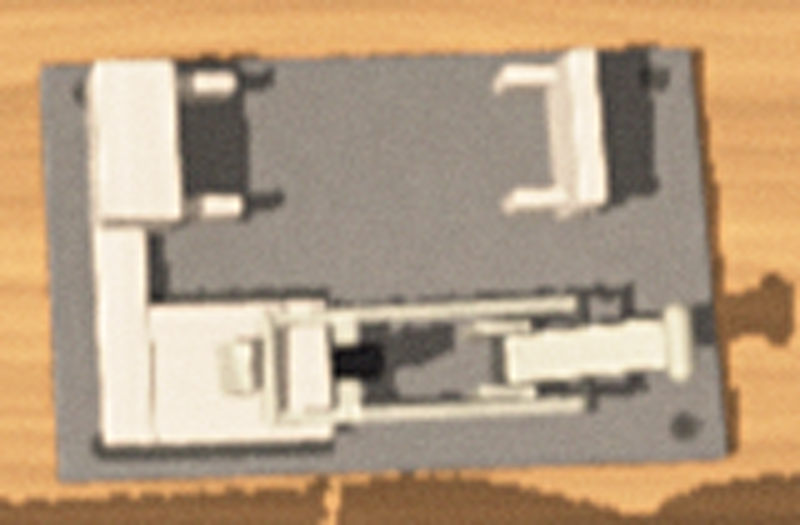

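View pics/c2.png

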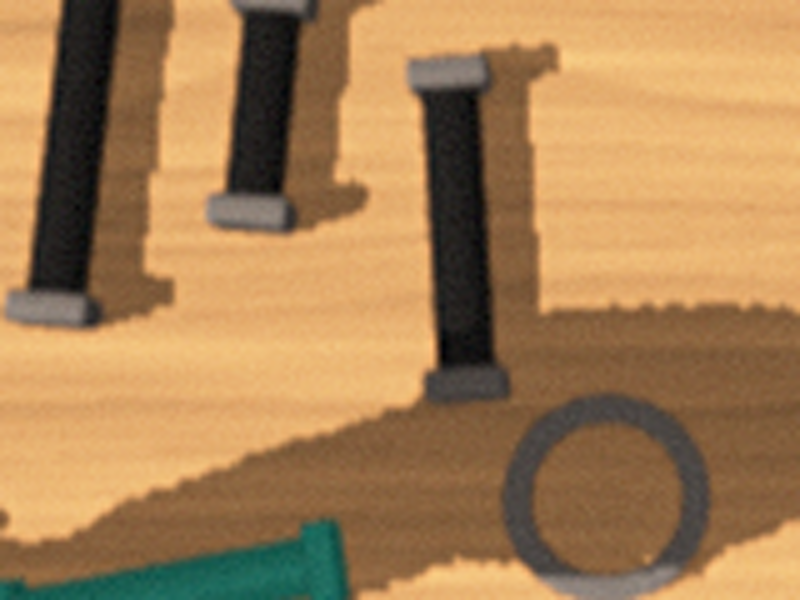

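Top crop: plate corners are at crop (40,63), (697,48), (728,457) and (60,482), the keeper at (240,367), the bar at x≈268, the tab at (360,360) and the lever end at (678,343). The roller's end blocks are centred at about (449,72) and (467,383).

Run:
```python
from h import *
from scipy.optimize import least_squares as LS
c=np.array([(40,63),(697,48),(728,457),(60,482)])/5.+[335,190]-.4
P=back('top',c,.012)
M=np.array([(95,150),(95,-150),(-95,-150),(-95,150)])/1e3
def T(p,m): co,s=np.cos(p[2]),np.sin(p[2]); return m@np.array([[co,s],[-s,co]])+p[:2]
r=LS(lambda p:(T(p,M)-P[:,:2]).ravel(),[.4,-.1,0]);C=r.x;print('cradle',C,r.fun*1e3)
def w(x,y,z): return np.r_[T(C,np.array([[x,y]])/1e3)[0],z/1e3]
for n,p in dict(seat=(50,0,12),keeper=(-50,73.5,24),pivot=(-50,-45,32),keepertop=(-50,74,41)).items():
    X=w(*p);print(n,X.round(4),proj('top',X),(proj('top',X)-[335,190])*5,proj('scene',X))
# lever end top in crop (678,343)
# roller: silhouettes extremes
b=np.array([(410,62),(487,57),(427,378),(507,372),(430,400),(508,395)])/5.+[170,225]-.4
for z in(.036,.0): print(z,back('top',b,z).round(4))
t=np.array([(606,400),(606,590),(510,495),(706,495)])/5.+[170,225]; print('tape',back('top',t,.02).round(3))
# lever end solve: angle th
u=np.array([(678,343)])/5.+[335,190]-.4
for th in np.arange(2.2,2.7,.05):
    X=w(-50,-45+80*np.cos(th),32+80*np.sin(th)); print(round(th,2),(proj('top',X)-[335,190])*5,proj('scene',X))
```

```text
cradle [ 0.5684084  -0.21655588  0.02241045] [ 0.34328595 -0.55427208  0.92637107  1.60552547 -1.58394388 -1.16853671
  0.31428687  0.11728333]
seat [ 0.6184 -0.2154  0.012 ] [[409.66937386 219.73012609]] [[373.34686932 148.65063045]] [[231.73359159 188.40548935]]
keeper [ 0.5168 -0.1442  0.024 ] [[380.73186535 263.90906477]] [[228.65932677 369.54532384]] [[283.12163931 185.48902157]]
pivot [ 0.5194 -0.2627  0.032 ] [[434.90711982 261.89573926]] [[499.5355991  359.47869632]] [[257.14321486 155.77824118]]
keepertop [ 0.5168 -0.1437  0.041 ] [[381.73140113 262.97652479]] [[233.65700567 364.88262393]] [[282.90563955 180.45182968]]
0.036 [[0.5764 0.1391 0.036 ]
 [0.5784 0.1055 0.036 ]
 [0.4393 0.1304 0.036 ]
 [0.4415 0.0962 0.036 ]
 [0.4299 0.129  0.036 ]
 [0.4317 0.0958 0.036 ]]
0.0 [[0.5826 0.1422 0.    ]
 [0.5848 0.1076 0.    ]
 [0.4411 0.1332 0.    ]
 [0.4434 0.098  0.    ]
 [0.4315 0.1318 0.    ]
 [0.4334 0.0976 0.    ]]
tape [[0.429 0.053 0.02 ]
 [0.348 0.054 0.02 ]
 [0.389 0.095 0.02 ]
 [0.388 0.01  0.02 ]]
2.2 [[651.92473159 336.9287888 ]] [[244.85098239 125.14832538]]
2.25 [[657.60063201 337.48227207]] [[244.31568101 125.3012169 ]]
2.3 [[662.83401095 338.09096569]] [[243.8164462  125.53049709]]
2.35 [[667.61298367 338.75270931]] [[243.35423067 125.83481517]]
2.4 [[671.92732778 339.465199  ]] [[242.92986605 126.21263842]]
2.45 [[675.76848286 340.2260004 ]] [[242.54406461 126.66226387]]
2.5 [[679.12954049 341.03256217]] [[242.19742144 127.18182997]]
2.55 [[682.00522533 341.88222941]] [[241.89041702 127.76932846]]
2.6 [[684.39186786 342.7722572 ]] [[241.62342015 128.4226159 ]]
2.65 [[686.28736947 343.69982391]] [[241.39669121 129.13942526]]
```

>>> {"method": "jog_arm", "body": {
  "deltas": [-40,-30,8,0,0,0,-80,-60,16,0,0,0,-120,-90,24,0,0,0,-160,-120,32,0,0,0,-190,-145,36,0,0,0],
  "hand": 50
}}

```text
time: 0.6
position: [0.363, 0.365, 0.1945]
tcp_rot: [0.0, 0.199, 0.98, -0.001]
wrist_force: [0.5, -0.0, -0.3]
finger_gap: 0.0504
grip_force: 0.0
```

>>> {"method": "jog_arm", "body": {
  "deltas": [-40,-30,8,0,0,-6,-80,-60,16,0,0,-12,-120,-90,24,0,0,-18,-160,-120,32,0,0,-24,-190,-145,36,0,0,-26.7]
}}

```text
time: 1.1
position: [0.4814, 0.1576, 0.1584]
tcp_rot: [-0.0, -0.034, 0.999, -0.0]
wrist_force: [1.4, 0.8, -0.2]
finger_gap: 0.0501
grip_force: 0.0
```

```bash
cat >> h.py <<'E'
C=np.array([.5684,-.2166,.0224])
def W(x,y,z): # cradle mm -> world m
    c,s=np.cos(C[2]),np.sin(C[2]); return np.array([C[0]+(c*x-s*y)/1e3,C[1]+(s*x+c*y)/1e3,z/1e3])
def target(yaw,tilt=0): # tool y at yaw(deg), tool z down
    y=np.array([np.cos(np.radians(yaw)),np.sin(np.radians(yaw)),0]);z=np.array([0,0,-1.]);return R.from_matrix(np.c_[np.cross(y,z),y,z])
def delta(p,Rt,s=None):
    s=s or arm.get_state();A=rot(s['tcp_rot']);d=A.inv().apply(np.array(p)-s['position'])*1e3;w=(A.inv()*Rt).as_rotvec(degrees=True)
    return d.round(1),w.round(2)
def st():
    s=arm.get_state();print(round(s['time'],2),s['position'].round(4),'yaw',np.degrees(np.arctan2(*rot(s['tcp_rot']).as_matrix()[[1,0],1])).round(2),'J',s['joint_pos'].round(2),'F',s['wrist_force'].round(1),'gap',round(s['finger_gap'],4),round(s['grip_force'],1))
E
python3 - <<'E'
from h import *
st();print(delta([.504,.1173,.12],target(93.8)))
E
```

```text
1.1 [0.4814 0.1576 0.1584] yaw 93.86 J [-0.18  0.67 -0.37  1.98  0.43  0.57  0.79] F [ 1.4  0.8 -0.2] gap 0.0501 0.0
(array([-19.9, -41.7,  38.4]), array([-0.06, -0.05,  0.06]))
```

>>> {"method": "jog_arm", "body": {
  "deltas": [-20,-41.5,20,0,0,0,-20,-41.5,60,0,0,0,-20,-41.5,90,0,0,0,-20,-41.5,105,0,0,0,-20,-41.5,105,0,0,0]
}}

```text
time: 1.6
position: [0.5015, 0.12, 0.0521]
tcp_rot: [-0.002, -0.033, 0.999, -0.001]
wrist_force: [0.1, 0.1, 0.1]
finger_gap: 0.0502
grip_force: 0.0
```

Run:
```python
from h import *
snap('top','g1.png',(220,210,320,310),(600,600))
st();print(delta([.504,.1173,.005],target(93.8)), proj('top',arm.get_state()['position']))
```

```text
1.65 [0.5024 0.1205 0.0535] yaw 93.81 J [-0.18  0.85 -0.23  2.01  0.56  0.34  0.77] F [-0.6  0.7  0.5] gap 0.0497 0.0
(array([-1.5, -3.2, 48.5]), array([-0.04, -0.13,  0.01])) [[259.2891755  269.83440314]]
```

View pics/g1.png

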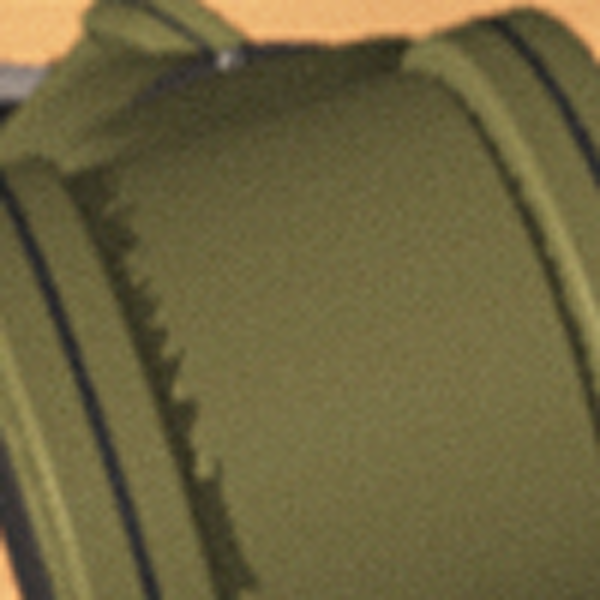

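The arm blocks the top view, so I'll go on using the measured pose.

>>> {"method": "jog_arm", "body": {
  "deltas": [-1.5,-3,15,0,0,0,-1.5,-3,30,0,0,0,-1.5,-3,42,0,0,0,-1.5,-3,47.5,0,0,0,-1.5,-3,47.5,0,0,0]
}}

```text
time: 2.15
position: [0.5047, 0.1179, 0.0067]
tcp_rot: [-0.0, -0.033, 0.999, -0.0]
wrist_force: [-0.3, -0.2, -0.4]
finger_gap: 0.0502
grip_force: 0.0
```

>>> {"method": "jog_arm", "body": {
  "deltas": [0,0,0,0,0,0,0,0,0,0,0,0,0,0,0,0,0,0,0,0,0,0,0,0,0,0,0,0,0,0],
  "hand": 15
}}

```text
time: 2.65
position: [0.5053, 0.1181, 0.0077]
tcp_rot: [0.001, -0.033, 0.999, 0.0]
wrist_force: [-0.2, 0.1, 5.7]
finger_gap: 0.0242
grip_force: 58.9
```

Run:
```python
from h import *
st()
```

```text
2.65 [0.5053 0.1181 0.0077] yaw 93.8 J [-0.22  0.94 -0.16  2.02  0.6   0.23  0.74] F [-0.2  0.1  5.7] gap 0.0242 58.9
```

>>> {"method": "jog_arm", "body": {
  "deltas": [0,0,-10,0,0,0,0,0,-40,0,0,0,0,0,-80,0,0,0,0,0,-120,0,0,0,0,0,-135,0,0,0]
}}

```text
time: 3.15
position: [0.5062, 0.118, 0.1456]
tcp_rot: [0.002, -0.033, 0.999, 0.001]
wrist_force: [0.4, 0.9, -2.3]
finger_gap: 0.0242
grip_force: 59.3
```

>>> {"method": "jog_arm", "body": {
  "deltas": [-8,-30,0,0,0,8,-16,-60,0,0,0,16,-24,-90,0,0,0,24,-34,-125,0,0,0,32,-42,-155,0,0,0,40]
}}

```text
time: 3.65
position: [0.5569, -0.0364, 0.1423]
tcp_rot: [-0.0, 0.314, 0.949, -0.0]
wrist_force: [0.1, 0.6, -1.6]
finger_gap: 0.0239
grip_force: 59.4
```

Run:
```python
from h import *
st();print(delta([*W(50,3,0)[:2],.14],target(1.28)))
```

```text
3.65 [ 0.5569 -0.0364  0.1423] yaw 53.41 J [ 0.12  0.73 -0.23  1.85  0.28  0.59  0.65] F [ 0.1  0.6 -1.6] gap 0.0239 59.4
(array([-154.3, -104.7,    2.3]), array([-3.000e-02,  1.000e-02,  5.213e+01]))
```

>>> {"method": "jog_arm", "body": {
  "deltas": [-30,-20,0,0,0,8.5,-60,-40,0,0,0,17,-90,-61,0,0,0,25.5,-120,-81,0,0,0,34,-150,-102,2,0,0,42]
}}

```text
time: 4.15
position: [0.6176, -0.2062, 0.1403]
tcp_rot: [-0.0, 0.633, 0.774, 0.0]
wrist_force: [0.9, 0.0, -2.8]
finger_gap: 0.0237
grip_force: 59.3
```

Run:
```python
from h import *
st();print(delta([*W(50,3,0)[:2],.08],target(1.28)))
```

```text
4.15 [ 0.6176 -0.2062  0.1403] yaw 11.46 J [ 0.29  0.83 -0.06  1.56  0.07  0.75  0.39] F [ 0.9  0.  -2.8] gap 0.0237 59.3
(array([-6.4, -0.5, 60.3]), array([-1.000e-02, -6.000e-02,  1.018e+01]))
```

>>> {"method": "jog_arm", "body": {
  "deltas": [-3,0,10,0,0,5,-6,-0.5,30,0,0,10.2,-6,-0.5,50,0,0,10.2,-6,-0.5,60,0,0,10.2,-6,-0.5,60,0,0,10.2]
}}

```text
time: 4.65
position: [0.6169, -0.2103, 0.0784]
tcp_rot: [-0.002, 0.697, 0.717, -0.001]
wrist_force: [-0.9, 0.1, -2.5]
finger_gap: 0.0239
grip_force: 59.3
```

Run:
```python
from h import *
snap('scene','p1.png',(160,100,340,250),(800,667) if 0 else (720,600))
st();print(delta([*W(50,3,0)[:2],.021],target(1.28)))
```

```text
4.7 [ 0.6179 -0.2107  0.0796] yaw 1.61 J [ 0.27  0.92 -0.02  1.59  0.02  0.64  0.27] F [ 0.5 -0.7 -1.5] gap 0.0242 59.3
(array([-1.9,  0.4, 58.6]), array([-0.08, -0.06,  0.33]))
```

View pics/p1.png

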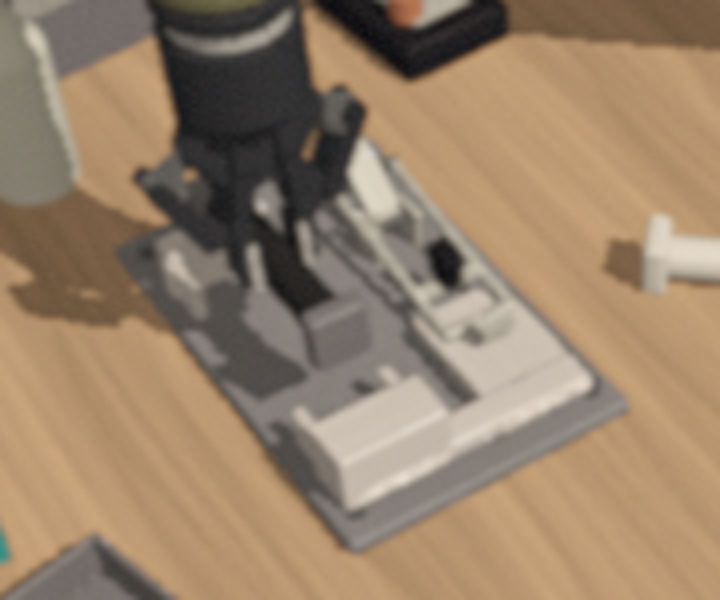

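The roller hangs above the lane with its +y end block at about crop (340,335). I'll check that against the prediction.

Run:
```python
from h import *
s=arm.get_state();p=s['position'];a=np.radians(91.5)
ax=np.array([np.cos(a),np.sin(a),0]);la=np.array([np.sin(a),-np.cos(a),0])
for sx,z in((1,.036),(-1,.036),(1,0),(-1,0)):
  X=np.r_[p[:2],p[2]-.0077+z]+ax*.075+la*.018*sx; print(((proj('scene',X)-[160,100])*4).round(0))
X=[W(x,95,54) for x in(20,80)]; print((proj('scene',X)-[160,100])*4)
```

```text
[[307. 327.]]
[[365. 300.]]
[[315. 374.]]
[[372. 347.]]
[[406.06409472 377.30405489]
 [312.31682089 422.99365145]]
```

The prediction matches, so I'll lower it.

>>> {"method": "jog_arm", "body": {
  "deltas": [-1,0.4,15,0,0,0,-1,0.4,30,0,0,0,-1,0.4,45,0,0,0,-1,0.4,55,0,0,0,-1,0.4,58,0,0,0]
}}

```text
time: 5.2
position: [0.6175, -0.2115, 0.0198]
tcp_rot: [-0.002, 0.697, 0.717, -0.001]
wrist_force: [-4.2, 1.9, 11.0]
finger_gap: 0.0239
grip_force: 60.9
```

>>> {"method": "jog_arm", "body": {
  "deltas": [0,0,0.5,0,0,0,0,0,0.5,0,0,0,0,0,0.5,0,0,0,0,0,0.5,0,0,0,0,0,0.5,0,0,0]
}}

```text
time: 5.7
position: [0.6192, -0.2121, 0.0217]
tcp_rot: [0.0, 0.697, 0.717, 0.0]
wrist_force: [-0.0, -0.4, -2.4]
finger_gap: 0.0237
grip_force: 59.3
```

>>> {"method": "jog_arm", "body": {
  "deltas": [0,0,0.5,0,0,0,0,0,1,0,0,0,0,0,1.5,0,0,0,0,0,1.5,0,0,0,0,0,1.5,0,0,0]
}}

```text
time: 6.2
position: [0.619, -0.212, 0.0198]
tcp_rot: [-0.0, 0.697, 0.717, 0.0]
wrist_force: [0.1, -0.3, -1.6]
finger_gap: 0.0244
grip_force: 59.4
```

>>> {"method": "jog_arm", "body": {
  "deltas": [0,0,0,0,0,0,0,0,0,0,0,0,0,0,0,0,0,0,0,0,-10,0,0,0,0,0,-20,0,0,0],
  "hand": 50
}}

```text
time: 6.7
position: [0.619, -0.212, 0.0405]
tcp_rot: [-0.0, 0.697, 0.717, 0.0]
wrist_force: [1.1, 1.1, -0.1]
finger_gap: 0.0498
grip_force: 0.0
```

Run:
```python
from h import *
st()
print('tab',W(-50,73.5-11.5-37,44))
```

```text
6.7 [ 0.619  -0.212   0.0405] yaw 1.59 J [ 0.27  0.97 -0.02  1.6   0.02  0.57  0.27] F [ 1.1  1.1 -0.1] gap 0.0498 0.0
tab [ 0.51785259 -0.19272618  0.044     ]
```

>>> {"method": "jog_arm", "body": {
  "deltas": [0,0,-40,0,0,0,0,0,-80,0,0,0,30,-20,-100,0,0,0,75,-40,-110,0,0,0,120,-60,-110,0,0,0]
}}

```text
time: 7.2
position: [0.5566, -0.0935, 0.1528]
tcp_rot: [0.002, 0.698, 0.716, 0.002]
wrist_force: [0.5, 0.8, 0.2]
finger_gap: 0.0498
grip_force: 0.0
```

>>> {"method": "jog_arm", "body": {
  "deltas": [40,-10,0,0,0,0,80,-20,0,0,0,0,120,-40,0,0,0,0,150,-60,0,0,0,0,150,-60,0,0,0,0]
}}

```text
time: 7.7
position: [0.4884, 0.0602, 0.1506]
tcp_rot: [-0.002, 0.694, 0.72, 0.0]
wrist_force: [0.3, 0.5, 0.4]
finger_gap: 0.05
grip_force: 0.0
```

Run:
```python
from h import *
a=cv2.resize(optics.capture('top')[195:295,340:490],(795,530),interpolation=cv2.INTER_CUBIC)
cv2.imwrite('pics/q1.png',a)
st()
for z in (20,48): 
  for n,p in dict(seat=(50,0,48),bar=(-50,60,28),tab_top=(-50,25,60),tab_base=(-50,25,32)).items(): pass
for p in [(-50,60,28),(-50,25,60),(-50,25,32),(50,75,48),(50,-75,48),(50,3,48)]: print(p,((proj('top',W(*p))-[340,195])*5.3).round())
```

```text
7.75 [0.4905 0.0573 0.1508] yaw 1.9 J [-0.23  0.65  0.04  2.04 -0.05  0.45 -0.12] F [ 1.1 -0.5  0.6] gap 0.0501 0.0
(-50, 60, 28) [[250. 363.]]
(-50, 25, 60) [[349. 351.]]
(-50, 25, 32) [[336. 359.]]
(50, 75, 48) [[208. 118.]]
(50, -75, 48) [[567. 109.]]
(50, 3, 48) [[381. 114.]]
```

View pics/q1.png

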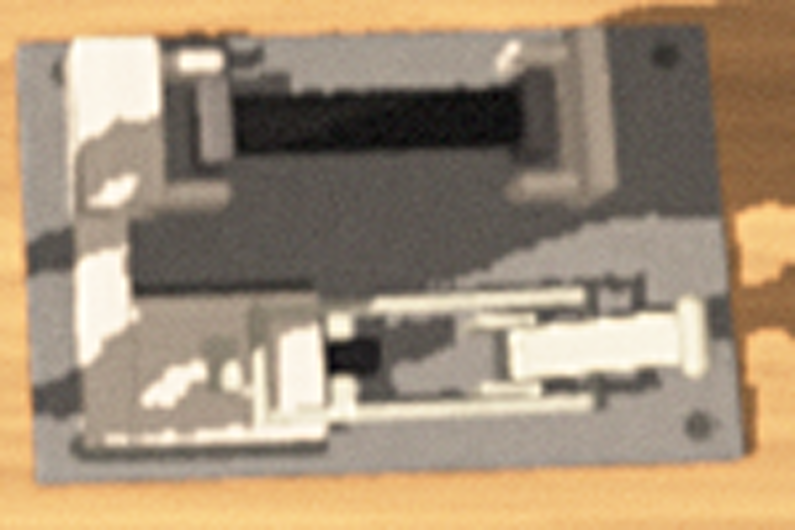

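The roller lies in the lane with its centre at about y=+5 mm. The tab is at about crop (354,357), 1–2 mm to -x of the prediction. Next is the strap kinematics.

```bash
cat >> h.py <<'E'
Pv=np.array([-45.,32.])
def mech(B): # bar (y,z) -> pin angle a, strap slope phi
    v=np.array(B)-Pv;d=np.hypot(*v);a=np.arctan2(v[1],v[0])+np.arccos((36**2+d*d-135**2)/(72*d))
    pin=Pv+36*np.array([np.cos(a),np.sin(a)]);u=np.array(B)-pin;return a-1.047,np.arctan2(u[1],u[0])
def follow(B0,Bs): # tool deltas (tx,tz,ry) for tool x=cradle y, z down, vertical at B0, tcp offset from bar given
    pass
E
python3 - <<'E'
from h import *
st();print(mech((56.7,28)),delta([*W(-51.5,23.5,0)[:2],.10],target(1.28)))
tcp0=np.array([23.5,40.]);B0=np.array([56.7,28.]);f0=mech(B0)[1];o=tcp0-B0
for B in [(57.5,40),(58,48),(58.2,56),(66,56),(74,56),(82,56),(89,56),(89,48),(89,40),(89,34),(89,30),(89,28)]:
    v,f=mech(B);q=f-f0;c,s=np.cos(q),np.sin(q);t=np.array(B)+[c*o[0]-s*o[1],s*o[0]+c*o[1]]
    print(B,'lev %.2f'%v,'tx %.1f tz %.1f'%(t[0]-tcp0[0],-(t[1]-tcp0[1])),'ry %.1f'%np.degrees(q),'pinz')
E
```

```text
7.75 [0.4905 0.0573 0.1508] yaw 1.9 J [-0.23  0.65  0.04  2.04 -0.05  0.45 -0.12] F [ 1.1 -0.5  0.6] gap 0.0501 0.0
(np.float64(1.596445487116471), np.float64(-0.15769539527976256)) (array([-252.4,   17.5,   50.4]), array([ 0.01, -0.09,  0.62]))
(57.5, 40) lev 1.64 tx -0.2 tz -8.7 ry 5.7 pinz
(58, 48) lev 1.62 tx -0.1 tz -14.8 ry 8.8 pinz
(58.2, 56) lev 1.60 tx -0.3 tz -20.9 ry 11.9 pinz
(66, 56) lev 1.25 tx 8.0 tz -23.4 ry 7.8 pinz
(74, 56) lev 0.98 tx 16.3 tz -24.8 ry 5.5 pinz
(82, 56) lev 0.73 tx 24.5 tz -25.5 ry 4.3 pinz
(89, 56) lev 0.54 tx 31.6 tz -25.7 ry 3.9 pinz
(89, 48) lev 0.51 tx 32.2 tz -19.7 ry 0.5 pinz
(89, 40) lev 0.47 tx 33.0 tz -13.7 ry -2.9 pinz
(89, 34) lev 0.43 tx 33.6 tz -9.1 ry -5.5 pinz
(89, 30) lev 0.40 tx 34.1 tz -6.1 ry -7.2 pinz
(89, 28) lev 0.39 tx 34.3 tz -4.5 ry -8.0 pinz
```

>>> {"method": "jog_arm", "body": {
  "deltas": [-48,4,10,0,0,0.6,-96,8,20,0,0,0.6,-144,12,30,0,0,0.6,-192,16,40,0,0,0.6,-235,17.5,50,0,0,0.6],
  "hand": 42
}}

```text
time: 8.25
position: [0.5163, -0.1848, 0.1002]
tcp_rot: [0.002, 0.702, 0.712, 0.0]
wrist_force: [0.8, -0.7, 0.1]
finger_gap: 0.0422
grip_force: 0.0
```

>>> {"method": "jog_arm", "body": {
  "deltas": [-17,0,0,0,0,0,-17,0,0,0,0,0,-17,0,0,0,0,0,-17,0,0,0,0,0,-17,0,0,0,0,0]
}}

```text
time: 8.75
position: [0.5163, -0.1952, 0.1001]
tcp_rot: [-0.0, 0.7, 0.714, 0.001]
wrist_force: [-0.2, -0.6, 0.7]
finger_gap: 0.042
grip_force: 0.0
```

Run:
```python
from h import *
snap('scene','t1.png',(200,100,320,200),(720,600))
st();print(delta([*W(-51.5,23.5,0)[:2],.04],target(1.28)))
```

```text
8.8 [ 0.5162 -0.1954  0.1001] yaw 1.13 J [ 0.3   0.79 -0.04  1.9   0.06  0.45  0.24] F [0.2 1.4 0.2] gap 0.042 0.0
(array([ 1.1,  0.2, 60.1]), array([ 0.02, -0.04, -0.15]))
```

View pics/t1.png

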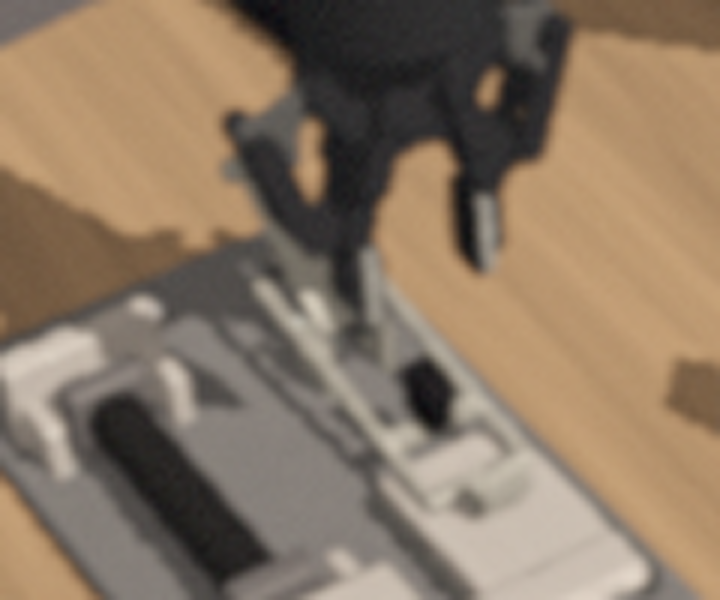

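The tab is at crop (430,395), with its top at about (425,370) and its base at about (437,428).

Run:
```python
from h import *
for x in(-50,-51.5):
 for y,z in((24.5,61.5),(22.6,49.6),(20.1,33.8)): print(x,y,((proj('scene',W(x,y,z))-[200,100])*6).round())
# corners of tab in the image
for x in(-44.5,-58.5):
 for y,z in((35.4,60),(13.5,63.2),(31,33)): print(x,y,((proj('scene',W(x,y,z))-[200,100])*6).round())
```

```text
-50 24.5 [[427. 373.]]
-50 22.6 [[426. 393.]]
-50 20.1 [[425. 419.]]
-51.5 24.5 [[430. 372.]]
-51.5 22.6 [[429. 392.]]
-51.5 20.1 [[429. 417.]]
-44.5 35.4 [[430. 397.]]
-44.5 13.5 [[400. 360.]]
-44.5 31 [[428. 441.]]
-58.5 35.4 [[460. 383.]]
-58.5 13.5 [[430. 346.]]
-58.5 31 [[458. 427.]]
```

>>> {"method": "jog_arm", "body": {
  "deltas": [1,0.2,15,0,0,0,1,0.2,30,0,0,0,1,0.2,45,0,0,0,1,0.2,55,0,0,0,1,0.2,60,0,0,0]
}}

```text
time: 9.3
position: [0.5157, -0.1951, 0.039]
tcp_rot: [-0.001, 0.701, 0.714, -0.0]
wrist_force: [-0.4, -0.1, 0.3]
finger_gap: 0.0422
grip_force: 0.0
```

>>> {"method": "jog_arm", "body": {
  "deltas": [0,0,0,0,0,0,0,0,0,0,0,0,0,0,0,0,0,0,0,0,0,0,0,0,0,0,0,0,0,0],
  "hand": 4
}}

```text
time: 9.8
position: [0.5172, -0.1958, 0.0403]
tcp_rot: [0.001, 0.701, 0.713, 0.001]
wrist_force: [1.7, 1.4, 0.8]
finger_gap: 0.0124
grip_force: 61.1
```

>>> {"method": "jog_arm", "body": {
  "deltas": [0,0,-4,0,2.5,0,0,0,-8.7,0,5.7,0,0,0,-12,0,7.3,0,0,0,-15,0,8.8,0,-0.3,0,-21,0,11.9,0]
}}

```text
time: 10.3
position: [0.5171, -0.1954, 0.0613]
tcp_rot: [-0.074, 0.696, 0.71, 0.074]
wrist_force: [4.5, 0.7, -2.5]
finger_gap: 0.0126
grip_force: 61.0
```

Run:
```python
from h import *
snap('scene','u1.png',(200,100,320,200),(720,600))
st()
```

```text
10.35 [ 0.5171 -0.1978  0.0616] yaw 0.85 J [ 0.54  0.9  -0.26  1.82  0.01  0.52  0.38] F [ 5.8  5.  -2.8] gap 0.0128 60.5
```

View pics/u1.png

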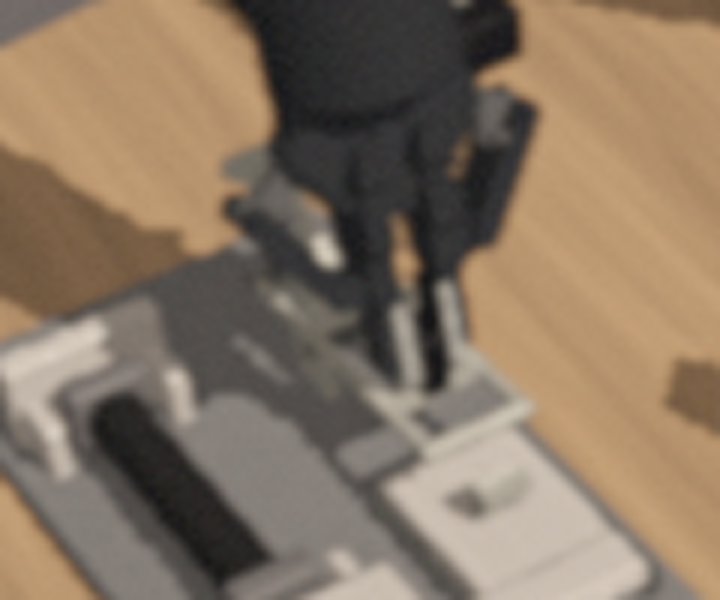

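The strap is lifted: the bar is at about crop (483,432), clear above the keeper at (485,495). Next I carry it over the keeper.

>>> {"method": "jog_arm", "body": {
  "deltas": [4.3,0,-0.4,0,-2,0,8.6,0,-0.7,0,-4.1,0,12.8,0,-0.6,0,-5.3,0,17,0,-0.4,0,-6.4,0,21,0,0,0,-7,0]
}}

```text
time: 10.85
position: [0.5167, -0.1769, 0.0658]
tcp_rot: [-0.028, 0.701, 0.712, 0.03]
wrist_force: [2.4, -4.6, 4.6]
finger_gap: 0.0128
grip_force: 61.6
```

Run:
```python
from h import *
st();A=rot(arm.get_state()['tcp_rot']).as_matrix();print('pitch',np.degrees(np.arcsin(A[2,0])))
print(delta(W(-51.5,23.5+31.6,40+25.7),target(1.28)*R.from_rotvec([0,3.9,0],degrees=True)))
```

```text
10.85 [ 0.5167 -0.1769  0.0658] yaw 0.96 J [ 0.37  0.85 -0.13  1.9   0.04  0.41  0.26] F [ 2.4 -4.6  4.6] gap 0.0128 61.6
pitch 4.705967785200585
(array([14.2, -0.8,  1.3]), array([ 0.17, -0.81, -0.3 ]))
```

>>> {"method": "jog_arm", "body": {
  "deltas": [4,0,0,0,-0.3,0,8,0,0.5,0,-0.6,0,12.5,0,1,0,-0.9,0,12.5,0,1,0,-0.9,0,12.5,0,1,0,-0.9,0]
}}

```text
time: 11.35
position: [0.5161, -0.161, 0.0653]
tcp_rot: [-0.025, 0.7, 0.713, 0.026]
wrist_force: [3.3, 1.4, 3.6]
finger_gap: 0.0124
grip_force: 61.6
```

Run:
```python
from h import *
snap('scene','v1.png',(220,120,320,200),(750,600))
st()
for p in((-50,89,56),(-28,89,56),(-72,89,56),(-50,74,41),(-39,80.5,41),(-61,80.5,41)): print(p,((proj('scene',W(*p))-[220,120])*7.5).round())
```

```text
11.4 [ 0.5161 -0.161   0.0653] yaw 1.09 J [ 0.33  0.85 -0.11  1.92  0.04  0.39  0.24] F [4.5 1.6 3.8] gap 0.0126 61.6
(-50, 89, 56) [[496. 446.]]
(-28, 89, 56) [[436. 475.]]
(-72, 89, 56) [[556. 417.]]
(-50, 74, 41) [[472. 453.]]
(-39, 80.5, 41) [[453. 480.]]
(-61, 80.5, 41) [[513. 451.]]
```

View pics/v1.png

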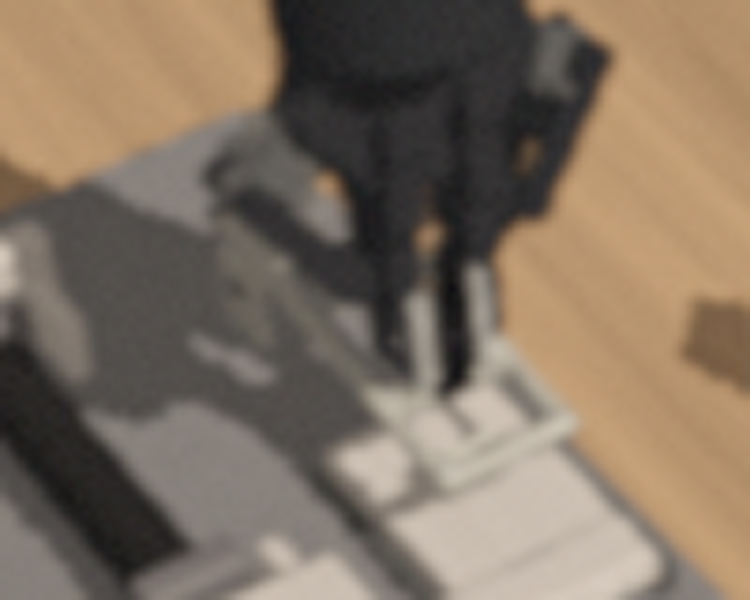

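The bar's front edge runs from (445,485) to (575,425), which matches y≈90 mm with the bar just past the keeper lip. I'll lower it and pull back about 1.5 mm as it goes.

>>> {"method": "jog_arm", "body": {
  "deltas": [-0.5,0,3,0,-1.7,0,-0.8,0,6,0,-3.4,0,-0.9,0,9,0,-5.1,0,-0.9,0,12,0,-6.8,0,-0.8,0,14.5,0,-8.2,0]
}}

```text
time: 11.9
position: [0.5162, -0.1628, 0.0507]
tcp_rot: [0.027, 0.7, 0.713, -0.026]
wrist_force: [3.2, -0.3, 5.6]
finger_gap: 0.0126
grip_force: 61.8
```

Run:
```python
from h import *
snap('scene','v2.png',(220,120,320,200),(750,600))
st();A=rot(arm.get_state()['tcp_rot']).as_matrix();print('pitch',np.degrees(np.arcsin(A[2,0])))
```

```text
11.95 [ 0.5161 -0.1612  0.0503] yaw 1.13 J [0.13 0.87 0.07 1.98 0.07 0.28 0.13] F [4.1 1.3 3.7] gap 0.0127 61.5
pitch -4.244012364209892
```

>>> {"method": "jog_arm", "body": {
  "deltas": [0.2,0,1.5,0,-0.9,0,0.5,0,3,0,-1.7,0,0.8,0,5,0,-2.7,0,1,0,6.5,0,-3.6,0,1,0,6.5,0,-3.6,0]
}}

```text
time: 12.45
position: [0.5162, -0.1629, 0.0451]
tcp_rot: [0.05, 0.699, 0.711, -0.048]
wrist_force: [3.7, 0.3, 11.7]
finger_gap: 0.0127
grip_force: 62.9
```

Run:
```python
from h import *
snap('scene','v3.png',(220,120,320,200),(750,600))
st();A=rot(arm.get_state()['tcp_rot']).as_matrix();print('pitch',np.degrees(np.arcsin(A[2,0])))
```

```text
12.5 [ 0.5161 -0.1629  0.0451] yaw 0.99 J [0.05 0.89 0.15 2.   0.08 0.24 0.08] F [ 3.5  1.2 12.8] gap 0.0127 62.9
pitch -7.8772278194631395
```

Run:
```python
from h import *
tcp0=np.array([23.5,40.]);B0=np.array([56.7,28.]);f0=mech(B0)[1];o=tcp0-B0
for B in [(89,28.2),(86,28.2),(83,28.2),(80,28.2),(77,28.2),(74,28.2)]:
    v,f=mech(B);q=f-f0;c,s=np.cos(q),np.sin(q);t=np.array(B)+[c*o[0]-s*o[1],s*o[0]+c*o[1]]-tcp0
    if B[0]==89: t0,q0=t,q
    d=t-t0; c,s=np.cos(q0),np.sin(q0)
    print(B,'lev %.2f'%v,'tx %.1f tz %.1f'%(d[0]*c+d[1]*s,d[0]*s-d[1]*c),'ry %.1f'%np.degrees(q-q0), t)
```

```text
(89, 28.2) lev 0.39 tx 0.0 tz -0.0 ry 0.0 [34.28240149  4.68337172]
(86, 28.2) lev 0.47 tx -2.9 tz 0.3 ry -0.1 [31.31823592  4.75106005]
(83, 28.2) lev 0.55 tx -5.9 tz 0.7 ry -0.1 [28.32345455  4.76088807]
(80, 28.2) lev 0.64 tx -8.9 tz 1.2 ry -0.0 [25.29566154  4.70846029]
(77, 28.2) lev 0.73 tx -11.9 tz 1.8 ry 0.2 [22.23182507  4.58722785]
(74, 28.2) lev 0.82 tx -15.0 tz 2.4 ry 0.5 [19.12807776  4.38772668]
```

>>> {"method": "jog_arm", "body": {
  "deltas": [-1,0,-1,0,0,0,-3,0,-0.7,0,0,0,-6,0,-0.3,0,0,0,-9,0,0.2,0,0,0,-9,0,0.2,0,0,0]
}}

```text
time: 13.0
position: [0.5163, -0.1706, 0.0451]
tcp_rot: [0.049, 0.699, 0.712, -0.047]
wrist_force: [4.9, 1.3, 5.6]
finger_gap: 0.0125
grip_force: 61.8
```

>>> {"method": "jog_arm", "body": {
  "deltas": [-1.5,0,0.2,0,0,0,-3,0,0.5,0,0,0,-4.5,0,0.7,0,0,0,-6,0,0.9,0,0,0,-6,0,0.9,0,0,0]
}}

```text
time: 13.5
position: [0.5164, -0.1754, 0.0449]
tcp_rot: [0.048, 0.699, 0.712, -0.046]
wrist_force: [5.3, 4.7, 6.2]
finger_gap: 0.0125
grip_force: 62.0
```

The bar is hooked: pulling back met resistance where the keeper post should be. I'll release the tab and retract.

>>> {"method": "jog_arm", "body": {
  "deltas": [2,0,0,0,0,0,2,0,0,0,0,0,2,0,0,0,0,0,2,0,0,0,0,0,2,0,0,0,0,0],
  "hand": 42
}}

```text
time: 14.0
position: [0.5148, -0.1756, 0.0445]
tcp_rot: [0.048, 0.7, 0.711, -0.048]
wrist_force: [-0.0, 0.5, -1.0]
finger_gap: 0.0423
grip_force: 0.0
```

>>> {"method": "jog_arm", "body": {
  "deltas": [0,0,-10,0,0,0,0,0,-25,0,0,0,0,0,-45,0,0,0,0,0,-70,0,4,0,0,0,-95,0,8,0]
}}

```text
time: 14.5
position: [0.5153, -0.1611, 0.1405]
tcp_rot: [-0.002, 0.7, 0.714, 0.002]
wrist_force: [1.0, 0.1, -0.7]
finger_gap: 0.042
grip_force: 0.0
```

Run:
```python
from h import *
for n in('scene','top'): cv2.imwrite('pics/w_'+n+'.png',optics.capture(n))
st();print(delta(W(-51,-5,98),target(1.28)),delta(W(-51,-5,140),target(1.28)))
# any lever handle brightness check: tip predicted pixel for angles
```

```text
14.6 [ 0.5171 -0.1662  0.1427] yaw 0.69 J [ 0.24  0.71 -0.03  1.91  0.03  0.52  0.21] F [ 0.7 -0.1  0.3] gap 0.0422 0.0
(array([-56.6,  -0.6,  44.6]), array([ 0.4 , -0.09, -0.58])) (array([-56.6,  -0.3,   2.6]), array([ 0.4 , -0.09, -0.58]))
```

>>> {"method": "jog_arm", "body": {
  "deltas": [-20,0,5,0,0,0,-35,0,15,0,0,-0.6,-50,0,30,0,0,-0.6,-56,0,42,0,0,-0.6,-56,0,44,0,0,-0.6],
  "hand": 0
}}

```text
time: 15.1
position: [0.5146, -0.2189, 0.0921]
tcp_rot: [-0.003, 0.698, 0.716, 0.0]
wrist_force: [-1.0, 0.0, -0.3]
finger_gap: 0.0001
grip_force: 0.0
```

Run:
```python
from h import *
st()
for th in np.arange(1.5,3.3,.15):
    e=np.array([np.cos(th),np.sin(th)]);n=np.array([np.sin(th),-np.cos(th)])
    c=Pv+65*e+2*n+[11,0]; d,_=delta(W(-51,*c),target(1.28)); print(round(th,2),c.round(1),d)
```

```text
15.1 [ 0.5146 -0.2189  0.0921] yaw 1.5 J [ 0.34  0.81 -0.04  1.88  0.06  0.46  0.29] F [-1.   0.  -0.3] gap 0.0001 0.0
1.5 [-27.4  96.7] [-26.3   2.8  -4.7]
1.65 [-37.1  97. ] [-36.1   2.7  -5. ]
1.8 [-46.8  95.8] [-45.7   2.7  -3.9]
1.95 [-56.2  93.1] [-55.1   2.7  -1.3]
2.1 [-65.1  89.1] [-64.    2.6   2.7]
2.25 [-73.3  83.8] [-72.2   2.6   8. ]
2.4 [-80.6  77.4] [-79.6   2.6  14.4]
2.55 [-86.8  69.9] [-85.9   2.7  21.8]
2.7 [-91.9  61.6] [-91.    2.7  30.1]
2.85 [-95.7  52.6] [-94.8   2.7  39.1]
3.0 [-98.1  43.2] [-97.2   2.7  48.5]
3.15 [-99.   33.5] [-98.2   2.8  58.2]
```

>>> {"method": "jog_arm", "body": {
  "deltas": [-15,2,-2,0,0,0,-28,2,-2,0,0,0,-38,2,-2,0,0,0,-47,2,-2,0,0,0,-55,2,0,0,0,0]
}}

```text
time: 15.6
position: [0.5201, -0.2732, 0.0948]
tcp_rot: [-0.001, 0.697, 0.717, 0.002]
wrist_force: [0.7, 2.7, 0.3]
finger_gap: -0.0002
grip_force: 1.7
```

Run:
```python
from h import *
optics.capture('scene');st()
for th in np.arange(1.95,3.3,.15):
    e=np.array([np.cos(th),np.sin(th)]);n=np.array([np.sin(th),-np.cos(th)])
    c=Pv+65*e+2*n+[11,0]; d,_=delta(W(-51,*c),target(1.28)); print(round(th,2),c.round(1),d)
```

```text
15.65 [ 0.5199 -0.275   0.0944] yaw 1.51 J [ 0.44  0.83 -0.05  1.79  0.07  0.52  0.37] F [ 2.   1.6 -0.3] gap 0.0 1.5
1.95 [-56.2  93.1] [ 1.1 -1.2  1.3]
2.1 [-65.1  89.1] [-7.8 -1.2  5.3]
2.25 [-73.3  83.8] [-16.   -1.3  10.5]
2.4 [-80.6  77.4] [-23.3  -1.3  17. ]
2.55 [-86.8  69.9] [-29.6  -1.3  24.4]
2.7 [-91.9  61.6] [-34.7  -1.3  32.7]
2.85 [-95.7  52.6] [-38.5  -1.4  41.7]
3.0 [-98.1  43.2] [-40.9  -1.4  51.1]
3.15 [-99.   33.5] [-41.9  -1.4  60.8]
```

Contact is light and the lever is following. I'll continue along the arc.

>>> {"method": "jog_arm", "body": {
  "deltas": [-8,-1,5,0,0,0,-16,-1,10.5,0,0,0,-23,-1,17,0,0,0,-29.5,-1,24.5,0,0,0,-35,-1,33,0,0,0]
}}

```text
time: 16.15
position: [0.5201, -0.3097, 0.0608]
tcp_rot: [-0.001, 0.697, 0.717, 0.001]
wrist_force: [1.3, -0.6, 2.2]
finger_gap: -0.0
grip_force: 1.0
```

Run:
```python
from h import *
optics.capture('scene');st()
for th in np.arange(2.7,3.3,.15):
    e=np.array([np.cos(th),np.sin(th)]);n=np.array([np.sin(th),-np.cos(th)])
    c=Pv+65*e+2*n+[11,0]; d,_=delta(W(-51,*c),target(1.28)); print(round(th,2),c.round(1),d)
```

```text
16.2 [ 0.5188 -0.3102  0.0593] yaw 1.5 J [ 0.5   0.9  -0.06  1.75  0.09  0.5   0.41] F [ 1.1 -0.9 -0.5] gap -0.0001 0.5
2.7 [-91.9  61.6] [ 0.5  0.7 -2.3]
2.85 [-95.7  52.6] [-3.3  0.7  6.6]
3.0 [-98.1  43.2] [-5.7  0.7 16.1]
3.15 [-99.   33.5] [-6.6  0.7 25.8]
```

>>> {"method": "jog_arm", "body": {
  "deltas": [-3,0.5,7,0,0,0,-5.5,0.5,16,0,0,0,-6.5,0.5,22,0,0,0,-6.5,0.5,25,0,0,0,-6.5,0.5,26,0,0,0]
}}

```text
time: 16.7
position: [0.5199, -0.3142, 0.0351]
tcp_rot: [-0.002, 0.697, 0.717, 0.001]
wrist_force: [-2.4, 0.9, 5.1]
finger_gap: -0.0004
grip_force: 2.7
```

>>> {"method": "jog_arm", "body": {
  "deltas": [0,0,0.5,0,0,0,0,0,1,0,0,0,0,0,1.5,0,0,0,0,0,1.5,0,0,0,0,0,1.5,0,0,0]
}}

```text
time: 17.2
position: [0.5199, -0.3142, 0.035]
tcp_rot: [-0.002, 0.697, 0.717, 0.001]
wrist_force: [-3.8, 1.1, 10.3]
finger_gap: -0.0002
grip_force: 4.8
```

>>> {"method": "jog_arm", "body": {
  "deltas": [0,0,-10,0,0,0,0,0,-50,0,0,0,0,0,-100,0,0,0,30,-30,-110,0,0,0,60,-70,-110,0,0,0]
}}

```text
time: 17.7
position: [0.4529, -0.2575, 0.1472]
tcp_rot: [0.004, 0.697, 0.717, 0.004]
wrist_force: [0.6, 0.7, -1.8]
finger_gap: 0.0002
grip_force: 0.0
```

>>> {"method": "jog_arm", "body": {
  "deltas": [40,-20,0,0,0,0,80,-40,0,0,0,0,125,-50,0,0,0,0,170,-50,0,0,0,0,215,-50,0,0,0,0]
}}

```text
time: 18.2
position: [0.3934, -0.0418, 0.1455]
tcp_rot: [-0.0, 0.697, 0.717, 0.002]
wrist_force: [1.1, 0.1, 1.0]
finger_gap: -0.0
grip_force: 0.0
```

>>> {"method": "jog_arm", "body": {
  "deltas": [45,0,0,0,0,0,90,0,0,0,0,0,90,0,0,0,0,0,90,0,0,0,0,0,90,0,0,0,0,0]
}}

```text
time: 18.7
position: [0.3908, 0.0455, 0.1454]
tcp_rot: [-0.001, 0.698, 0.716, 0.001]
wrist_force: [0.2, -0.5, 0.1]
finger_gap: -0.0
grip_force: 0.0
```

Run:
```python
from h import *
a=cv2.imread('pics/scene0.png');b=optics.capture('scene');cv2.imwrite('pics/z_scene.png',b)
t=optics.capture('top');cv2.imwrite('pics/z_top.png',t);t0=cv2.imread('pics/top0.png')
# carriage cheek top +y edge / inner edge along line x=50,z=54 (top & scene): brightness profile
for n,i0,i1,x,z in(('scene',a,b,72,54),('scene',a,b,0,24),('top',t0,t,72,54),('top',t0,t,0,24),('scene',a,b,-50,31),('top',t0,t,-50,38)):
    ys=np.arange(140,-141,-5) if x==-50 else np.arange(140,39,-5)
    u=proj(n,[W(x,y,z) for y in ys]).astype(np.float32)
    for im in(i0,i1): print(n,x,cv2.remap(cv2.cvtColor(im,cv2.COLOR_BGR2GRAY),u[:,:1],u[:,1:],1).ravel())
st()
```

```text
scene 72 [185 187 204 202 197 197 194 195 197 167 124 127 130 128 130 129 130 130
 129 129 128]
scene 72 [135 177 188 187 186 187 194 208 198 198 197 194 197 195 132  65  52  50
  51  56  53]
scene 0 [131 166 200 210 197 196 188 162 156 157 157 160 159 160 151 134 131 130
 132 133 132]
scene 0 [129 129 129 130 129 154 189 204 200 197 195 176 155 160 159 157 155 154
 158 152 134]
top 72 [108 169 242 238 240 238 237 237 241 160 146 229 225 227 158  77  82 102
 141 142 146]
top 72 [119  96 114 145 148 155 222 242 243 243 241 240 243 239 132 156 227 224
 219  88  80]
top 0 [141 141 236 240 239 237 226  71 105 144 140 144 144 144 143 146 145 147
 143 147 149]
top 0 [149 147 150 150 149 148 179 244 244 242 246 128  80 139 153 154 154 150
 156 153 153]
scene -50 [194 211 202 195 193 190 187 193 194 193 194 194 187 168 168 176 183 183
 188 195 195 171 119  78  57  52  55  72  95 119 126 129 127 118 106  93
  87  95 128 176 195 208 207 199 188 173 152 129 118 117 126 130 132 139
 149 155 157]
scene -50 [130 132 130 132 161 196 205 197 190 176 163 143 138 137 143 176 177 186
 177 173 183 185 177 105  36  28  22  25  41  59  72  79  82  82  82  83
  74  57  63  90 108 111 110 111 111 111 112 112 112 111 112 112 112 112
 112 106  99]
top -50 [148 158 241 238 237 239 194 239 238 236 237 237 217 216 232 140 228 138
 208 239 240 231  50  30  33  31  38  80  86  87 112 140 152 149 146 148
 109 167 235 233 233 233 234 234 233 234 234 234 237 237 238 230 232 204
 131 144 105]
top -50 [153 152 153 152 152 154 227 244 244 232 218 231 229 238 227 232 232 218
 242 224 145 160 173  14  31  26  21  29  81  83  83  84  80  79  84  82
  54  56 123 125 124 121 126 126 125 124 128 130 127 122 127 126 118 124
  86  83  97]
18.8 [0.3907 0.0449 0.1453] yaw 1.39 J [-0.25  0.59  0.04  2.33 -0.11  0.22 -0.09] F [-1.2 -0.6 -0.5] gap -0.0003 0.0
```

The carriage has moved in about 22 mm and held there on its own, so the latch is locked. The arm is clear, so I'll hand in.

```bash
python3 -c "
from h import *
print(arm.hand_in())"
```

```text
the job is handed in; nothing more can be done
None
```

I handed the job in at about 19 s, but no verdict came back: the 150 mm roller lies in the lane, the bar is hooked on the keeper, the lever is down on its stop, and image samples show the carriage drawn in about 20–25 mm and holding.

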